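# Lay out gilt ornaments on an embroidered cloth

### The arm

A 7-joint arm with a two-finger parallel gripper is mounted at the origin on the work surface. World frame = base frame: x ahead of the robot, y to its left, z up, the work surface at z = 0. Lengths are in m, angles in rad, forces in N, time in s.
With the tool pointing down it reaches from about 0.4 to 0.85 m from the base axis. Payload 10.4 kg.
Tool frame: the origin (TCP) lies midway between the tips of the shut fingers; the grasp point (between the pads) lies 19 mm behind it; z points along the fingers, y is the line along which they close (so a half turn about z gives the same grasp; the last joint's range is limited). The gripper opens to 85 mm and grips with 20 to 120 N. Pads are 22 mm wide; open, the fingers measure 114 mm over their backs; the gripper's body (76 mm by 85 mm) begins 54 mm behind the grasp point. The pads swing forward as they close: fully open they stand 13 mm farther back than shut.
Start: joints at [-0.023, 0.332, -0.065, 1.46, 0.022, 1.35, -0.088], TCP at [0.625, 0, 0.231] pointing down, gripper open.
Joint ranges: [-2.6, 2.6], [-0.5, 2.12], [-1.47, 1.34], [0.16, 2.42], [-1.27, 4.41], [0.06, 2.06], [-2.6, 2.6]. Speed limits (rad/s): [2.22, 2.22, 2.79, 2.79, 3.14, 3.14, 3.14].

### API

Orientations are given as a unit quaternion [x, y, z, w].
In Python, from workcell import monitor, eyes, manip gives the robot as it stands.
- The arm moves only by the tool send_rows, never from a script. Its arguments are lists of equal length, an entry for each row: "offset": the shift along the tool's x, y, z in mm, a list of three; "roll": the turn about the tool's z in rad. In form: {"offset": [[tx, ty, tz], ...], "roll": [roll, ...]}. A call has exactly 5 rows; each row is the pose to reach, as a shift and turn from the pose commanded when the call began, along the tool's axes at that moment; what a row does not reach only later rows make up. A row lasts 1/12 s, in which the tool goes at most 41.7 mm and 7.16 degrees, less where a joint would pass 70% of its speed; a pose out of reach is approached as far as the arm can. A call with a gripper value outside its range is refused whole. "jaw" is the opening, from 0 (shut) to 1 (fully open), set as the call begins (left out, the last holds). The fingers move at their own pace and stop on an object; "newtons" is the grip in N (left out, the last holds). Time passes only in rows, so rows that repeat a pose let the fingers close, or fill a call up. It gives the time, the measured TCP pose, the force and the opening at its end, in the units of the state.
- monitor.get_obs(): the state, without advancing time (a new reading comes with each control period).
- eyes.camera(name): name is "scene" or "side" or "wrist"; returns (picture, depth): 480x640x3 uint8, blue, green, red; 480x640 float32, m along the optical axis (not along the pixel's ray), 0 where there is no reading.
- eyes.camera_params(name): a dict with "fovy" (degrees; the focal length in pixels is half the picture's height over the tangent of half this angle, whatever the lens; pixels are square), "cx", "cy" (the principal point, pixels), "R" (3x3) and "t" (3): a world point X has camera coordinates R X + t. Camera axes: x right, y down, z forward; pixel columns grow to the right and rows downward; lengths in m; the calibration is good to about 2 mm. The wrist camera is an equidistant fisheye: a pixel r from the principal point sees the ray r / f radians off the axis. A picture is of the moment at which its call begins: read the wrist's pose just before it. camera_params takes no time and is no camera call; for the wrist camera it gives the pose at the moment of the call.
- manip.hand_in(): hands the job in, once; it reports no verdict.
The state is a dict: "clock": time; "joint_pos": joint angles; "joint_velocities": joint speeds; "tau": joint torques, N m; "position": TCP position; "ee_rot": TCP orientation; "ft_force": force on the tool from outside, world axes, zero at the start; "torque": the same for the moment, N m; "grip_width": opening from 0.0 (shut) to 1.0 (fully open).
Only numpy, scipy, OpenCV 4.12 (cv2) and the standard library are available. Lean on these libraries where they do the work, as an engineer would, in place of code of your own. Each camera call takes 0.05 s, during which the arm holds its last target. There are 200 camera calls.

### The job

Lay out the loose gilt pieces on the red cloth, each flat and centred on its chalk cross, ready for sewing: the ring on the cross to the left of the sewn flower, the long lozenge on the cross to the right of the sewn pointed flame, and the round rosette on the cross between the two sewn diamonds, with the small boss standing upright on the middle of the rosette. Left and right are as the robot sees them; leave the thread cone, the amber jar and the round pin tin where they stand.

Things in the scene. Friction and masses are not known exactly. Their poses are not given: they have to be found in the camera images.
- ring: Loose gilt ring, a flat round annulus with a hole: 52 mm outside diameter, 30 mm hole, 16 mm high, 50 g. It lies flat on the cloth. Origin at the centre of its underside, z up.
- lozenge: Loose gilt lozenge, a bar pointed at both ends: 66 mm long along its x, 30 mm wide along its y with parallel flat sides over the middle 36 mm, 18 mm high (a look-only rib 0.4 mm higher), 70 g. It lies flat on the cloth at any yaw, and may be laid down at any yaw. Origin at the centre of its underside, z up.
- rosette: Loose gilt rosette, a solid round disc with a scalloped edge: 60 mm diameter, 18 mm high, flat top, 90 g. It is the widest loose gilt piece. It lies flat on the cloth. Origin at the centre of its underside, z up.
- boss: Loose gilt boss, a small round knob: 30 mm diameter, upright side for the lower 17 mm, then a domed top, 26 mm high in all, 35 g. It stands on its flat underside. Origin at the centre of its underside, z up.
- flower: Flat round gold flower with eight petals and a green middle, 58 mm across, sewn to the cloth (fixed, level with it). White chalk crosses (26 mm) at (0, +70, 0) mm (its left) and (0, -70, 0) mm (its right). Origin at its centre on the cloth, z up; +x points away from the robot, +y to the robot's left, within 0.2 rad.
- flame: Flat gold flame with a green middle, 73 mm long and 36 mm wide, round foot towards the robot and narrow point away from it, sewn to the cloth (fixed, level with it). White chalk crosses (26 mm) at (0, +70, 0) mm (its left) and (0, -70, 0) mm (its right). Origin at its centre on the cloth, z up; +x points away from the robot, +y to the robot's left, within 0.2 rad.
- twin: Two flat gold diamonds with green middles, 42 mm from corner to corner, sewn to the cloth (fixed, level with it), their centres 140 mm apart at (0, +70, 0) and (0, -70, 0) mm; midway between them is one white chalk cross (26 mm, flat), centred on the origin. Origin at its centre on the cloth, z up; +x points away from the robot, +y to the robot's left, within 0.2 rad.
- cone: Cone of green thread on a white core, 60 mm diameter at the foot, 100 mm high, 180 g. It is a bystander, and stands loose on the cloth: leave it where it is. Origin at the centre of its underside, z up.
- jar: Amber glass jar with a steel cap, 56 mm diameter, 70 mm high, 250 g. It is a bystander, and stands loose on the cloth: leave it where it is. Origin at the centre of its underside, z up.
- tin: Low round aluminium pin tin with a dark blue top, 68 mm diameter, 24 mm high, 200 g. It is a bystander, and stands loose on the cloth: leave it where it is. Origin at the centre of its underside, z up.

How it is judged:
At the end, for the whole second after the job is handed in: Ring, lozenge and rosette flat on the cloth within 12 mm (along each of the motif's axes) of their chalk crosses; boss on the rosette, within 8 mm of its centre, underside 14 to 22 mm above the rosette's; all within 0.15 rad of upright, at rest and released (x of ring in the frame of flower between -0.012 and 0.012 m and y of ring in the frame of flower between 0.058 and 0.082 m and height (world z) of each of ring, lozenge, rosette below 0.006 m and x of lozenge in the frame of flame between -0.012 and 0.012 m and y of lozenge in the frame of flame between -0.082 and -0.058 m and x of rosette in the frame of twin between -0.012 and 0.012 m and y of rosette in the frame of twin between -0.012 and 0.012 m and horizontal distance between boss and rosette below 0.008 m and z of boss in the frame of rosette between 0.014 and 0.022 m and angle between each of ring, lozenge, rosette, boss's own z axis and vertical below 0.15 rad and linear speed of each of ring, lozenge, rosette, boss below 0.02 m/s and angular speed of each of ring, lozenge, rosette, boss below 0.2 rad/s and contact force between each of ring, lozenge, rosette, boss and the fingers below 0.05 N); the robot touches nothing.
It fails at once if the thread cone was moved more than 20 mm (distance of cone from where it was at the start of the episode above 0.02 m).
It fails at once if the amber jar was moved more than 20 mm (distance of jar from where it was at the start of the episode above 0.02 m).
It fails at once if the pin tin was moved more than 20 mm (distance of tin from where it was at the start of the episode above 0.02 m).
It also fails if it takes over 112 s, if anything falls off the work surface, if the arm or the gripper's body presses on something with over 40 N, if the wrist force passes 120 N, or if a joint passes its speed limit or range.

## Working session

There is one attempt and no reset: what is moved stays moved. The work goes in short steps, Python scripts to look and compute and a tool call to move; the robot and the scene stay as the last step left them, time stands still between calls to the robot, and variables do not carry over. Pictures are saved under pics/ and viewed, on a budget of 14 in all, crops included, one or two more only if the job needs it, and the job is handed in when it is done.

Besides the shell and the picture viewer there is one more tool, called after "Emit:" as name([rows], argument=value, ...), one row to a line, values as JSON. send_rows: Moves the arm, as the interface text tells. Its arguments: {"type":"object","properties":{"offset":{"type":"array"},"roll":{"type":"array"},"jaw":{"type":"number"},"newtons":{"type":"number"}},"required":["offset","roll"]}

```bash
mkdir -p pics
cat > h.py <<'E'
import numpy as np, cv2
from workcell import monitor, eyes, manip
def snap(name, fn):
    p=eyes.camera_params(name); im,d=eyes.camera(name)
    cv2.imwrite(f'pics/{fn}.png',im); np.savez(f'{fn}.npz',im=im,d=d,**{k:np.array(p[k]) for k in('fovy','cx','cy','R','t')})
    return im,d,p
def ld(fn):
    z=np.load(f'{fn}.npz'); return z['im'],z['d'],z
def plane(p,u,v,z,fish=False):
    f=240/np.tan(np.radians(float(p['fovy']))/2); a=(np.array([u,v],float)-[p['cx'],p['cy']])
    if fish:
        r=np.hypot(*a); th=r/f; c=np.r_[a/max(r,1e-9)*np.sin(th),np.cos(th)]
    else: c=np.r_[a/f,1]
    R=np.array(p['R']);t=np.array(p['t']); C=-R.T@t; w=R.T@c
    return C+w*(z-C[2])/w[2]
E
python3 - <<'E'
from h import *
o=monitor.get_obs(); print({k:np.round(v,3) for k,v in o.items()})
for n in('scene','side','wrist'):
    im,d,p=snap(n,n+'0'); R=np.array(p['R']); print(n,p['fovy'],p['cx'],p['cy'],(-R.T@p['t']).round(3),R[2].round(3))
E
```

```text
{'clock': np.float64(0.0), 'joint_pos': array([-0.023,  0.333, -0.065,  1.461,  0.022,  1.35 , -0.088]), 'joint_velocities': array([-0.   , -0.   , -0.002, -0.   , -0.001, -0.   ,  0.001]), 'tau': array([ 0.0000e+00, -6.2545e+01,  5.0000e-02, -3.9161e+01,  1.6000e-02,
        1.0000e-02, -0.0000e+00]), 'position': array([ 0.625, -0.   ,  0.23 ]), 'ee_rot': array([ 0.707,  0.707, -0.001, -0.   ]), 'ft_force': array([0.267, 0.464, 0.558]), 'torque': array([-0.019, -0.026, -0.015]), 'grip_width': np.float64(1.0)}
scene 55.672294771915425 313.2165237788254 230.4796938938298 [ 1.271 -0.043  0.798] [-0.656  0.045 -0.753]
side 50.21991023423904 325.4824357639841 234.4653656855125 [ 0.338 -0.699  0.668] [ 0.249  0.708 -0.661]
wrist 65.70646984690485 307.88289813050267 241.25268101796124 [0.625 0.072 0.374] [-0.001 -0.285 -0.959]
```

View pics/scene0.png

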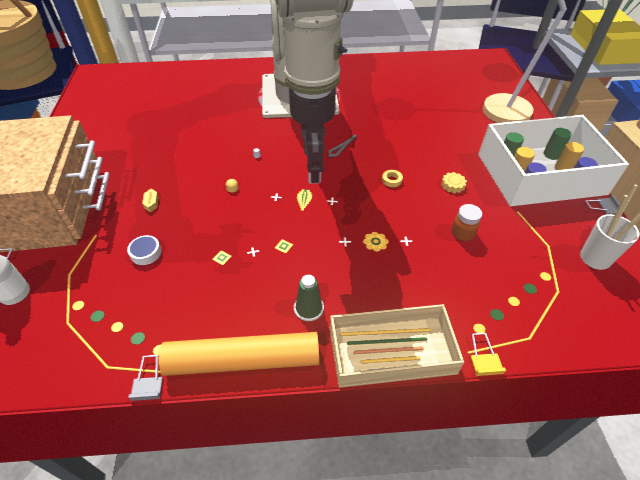

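View pics/side0.png

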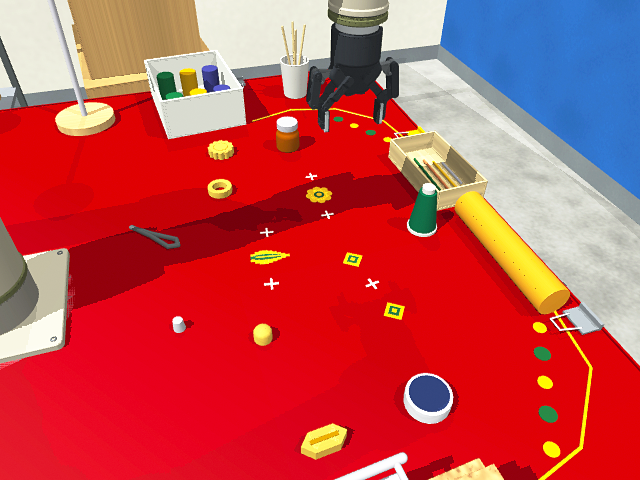

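The scene camera faces the robot, so picture right is the robot's left. In it I see:
- **Flower:** (376,241), with the target cross at (406,241).
- **Flame:** (304,199), with the target cross at (276,197).
- **Twin cross:** (253,252).
- **Loose pieces:** ring (392,178), rosette (454,183), boss (232,186), lozenge (150,200).
- **Bystanders:** tin (144,250), jar (467,222), cone (308,298).

The side view agrees. Next I'll measure positions from both cameras.

```bash
cat > m.py <<'E'
from h import *
def blobs(fn,items,kind='gold'):
    im,d,p=ld(fn); hsv=cv2.cvtColor(im,cv2.COLOR_BGR2HSV); H,S,V=[hsv[...,i].astype(int) for i in range(3)]
    out={}
    for name,(u,v,r,h) in items.items():
        m=((S<90)&(V>150)) if h=='x' else ((H>13)&(H<75)&(V>60)&(S>60))
        m=m.astype(np.uint8); w=np.zeros_like(m); cv2.circle(w,(u,v),r,1,-1); m&=w
        vs,us=np.nonzero(m)
        f=240/np.tan(np.radians(float(p['fovy']))/2)
        z=d[vs,us]; c=np.c_[(us-p['cx'])/f*z,(vs-p['cy'])/f*z,z]; X=(c-p['t'])@p['R']
        if h in('x','s'): q=np.array([plane(p,a,b,0) for a,b in zip(us,vs)])
        else: q=X[(X[:,2]>h-.004)&(X[:,2]<h+.004)]
        (cx,cy),(ww,hh),an=cv2.minAreaRect((q[:,:2]*1000).astype(np.float32))
        print(fn,name,len(q),'rect',np.round([cx,cy,ww,hh,an],1),'mean',(q[:,:2].mean(0)*1000).round(1),'zmed',(np.median(X[:,2])*1000).round(1),'zmax',(X[:,2].max()*1000).round(1))
E
python3 - <<'E'
from m import *
blobs('scene0',dict(flower=(376,241,17,'s'),flame=(304,199,15,'s'),dL=(284,246,13,'s'),dR=(222,258,13,'s'),tcross=(253,252,10,'x'),fcrossL=(406,241,10,'x'),fcrossR=(345,241,10,'x'),flR=(276,197,9,'x'),flL=(332,201,9,'x'),ring=(392,178,16,.016),rosette=(454,183,18,.018),boss=(232,186,12,.022),lozenge=(150,200,18,.018)))
blobs('side0',dict(flower=(319,195,17,'s'),flame=(269,257,22,'s'),dL=(353,260,13,'s'),dR=(394,311,14,'s'),tcross=(373,284,11,'x'),fcrossL=(311,176,9,'x'),fcrossR=(327,215,9,'x'),flR=(271,284,11,'x'),flL=(266,232,10,'x'),ring=(220,188,17,.016),rosette=(221,149,18,.018),boss=(263,334,16,.022),lozenge=(325,440,32,.018)))
from h import *
for fn,its in(('scene0',dict(tin=(144,243,.024),jar=(469,212,.07),cone=(308,280,.1))),('side0',dict(tin=(429,397,.024),jar=(288,125,.07),cone=(429,188,.1),thimble=(178,325,.01)))):
    im,d,p=ld(fn)
    for k,(u,v,z) in its.items(): print(fn,k,plane(p,u,v,z).round(3))
E
```

```text
scene0 flower 346 rect [618.6 144.   53.7  54.5  64.9] mean [618.4 143.6] zmed -0.1 zmax 4.0
scene0 flame 213 rect [471.2 -10.7  35.1  66.6  86. ] mean [466.5 -11. ] zmed -0.1 zmax 797.7
scene0 dL 141 rect [615.9 -65.6  31.   28.9  53.8] mean [616.1 -65.6] zmed 0.1 zmax 3.6
scene0 dR 153 rect [ 638.6 -203.6   30.1   30.    53.3] mean [ 638.8 -203.7] zmed 0.4 zmax 3.5
scene0 tcross 41 rect [ 627.4 -135.2   20.2   19.7   54.7] mean [ 627.4 -135.4] zmed -0.1 zmax 2.5
scene0 fcrossL 40 rect [622.6 213.   18.7  19.9  43.4] mean [622.3 213.3] zmed -1.0 zmax 3.6
scene0 fcrossR 38 rect [613.3  74.   19.8  19.   38.5] mean [613.6  73.9] zmed -0.4 zmax 797.7
scene0 flR 33 rect [457.  -80.1  19.3  19.9  32.6] mean [456.6 -81.1] zmed -1.0 zmax 2.9
scene0 flL 29 rect [481.4  57.3  19.2  18.2  38.1] mean [481.4  56.6] zmed -0.3 zmax 1.8
scene0 ring 144 rect [419.2 217.3  51.3  49.4  12.7] mean [420.4 218.7] zmed 12.9 zmax 797.7
scene0 rosette 264 rect [447.3 371.1  58.6  57.8   8.2] mean [448.6 371.4] zmed 15.7 zmax 21.1
scene0 boss 62 rect [ 418.9 -190.3   26.6   23.8   68. ] mean [ 419.6 -189.5]
[... 867 characters left out ...]
lL 40 rect [480.6  58.9  19.8  19.1  36.3] mean [481.   59.1] zmed 1.9 zmax 5.0
side0 ring 232 rect [417.2 217.2  51.6  49.6  74.5] mean [416.4 215. ] zmed 15.0 zmax 668.5
side0 rosette 282 rect [444.5 368.8  60.1  56.6  70.4] mean [444.4 366.1] zmed 17.7 zmax 668.5
side0 boss 188 rect [ 414.2 -193.6   24.6   28.2   81. ] mean [ 414.2 -195.8] zmed 21.1 zmax 29.7
side0 lozenge 910 rect [ 451.5 -388.7   64.4   31.7    3.1] mean [ 450.9 -390. ] zmed 18.8 zmax 668.5
scene0 tin [ 0.604 -0.373  0.024]
scene0 jar [0.609 0.346 0.07 ]
scene0 cone [ 0.784 -0.02   0.1  ]
side0 tin [ 0.61  -0.38   0.024]
side0 jar [0.603 0.333 0.07 ]
side0 cone [ 0.78  -0.024  0.1  ]
side0 thimble [ 0.29  -0.132  0.01 ]
```

Emit:
send_rows([
  [22,-21,16],
  [43,-42,32],
  [65,-62,48],
  [86,-83,64],
  [108,-104,80],
], roll=[0,0,0,0,0], jaw=1, newtons=40)

```text
clock: 0.57
position: [0.5197, 0.1087, 0.1504]
ee_rot: [0.707, 0.707, -0.0, 0.0]
ft_force: [0.9, -0.0, 0.2]
grip_width: 0.998
```

Emit:
send_rows([
  [27,-26,22],
  [54,-52,44],
  [82,-77,66],
  [109,-103,80],
  [109,-103,80],
], roll=[0,0,0,0,0])

```text
clock: 0.98
position: [0.4117, 0.221, 0.0685]
ee_rot: [0.704, 0.71, -0.002, -0.002]
ft_force: [-0.2, 0.4, -0.3]
grip_width: 1.002
```

Run:
```python
from h import *
im,d,p=snap('wrist','w1')
print(monitor.get_obs()['position'].round(4),monitor.get_obs()['ee_rot'].round(3),monitor.get_obs()['joint_pos'].round(2))
for fn in('scene0','side0'):
    im,d,p=ld(fn); f=240/np.tan(np.radians(float(p['fovy']))/2); v,u=np.mgrid[:480,:640]
    X=(np.stack([(u-p['cx'])/f*d,(v-p['cy'])/f*d,d],-1)-p['t'])@p['R']
    m=(d>0)&(X[...,0]>.33)&(X[...,0]<.6)&(X[...,1]>-.6)&(X[...,1]<-.42)&(X[...,2]>.03)&(X[...,2]<.5)
    q=X[m]; print(fn,len(q)); 
    if len(q): print(np.percentile(q,[0,5,50,95,100],axis=0).round(3));
```

```text
[0.414  0.2196 0.0696] [ 0.705  0.709 -0.002 -0.001] [-0.33  0.17 -0.27  2.03  0.06  0.95 -0.62]
scene0 7465
[[ 0.33  -0.6    0.03 ]
 [ 0.358 -0.594  0.042]
 [ 0.502 -0.539  0.138]
 [ 0.578 -0.492  0.17 ]
 [ 0.582 -0.484  0.174]]
side0 1825
[[ 0.426 -0.554  0.092]
 [ 0.446 -0.547  0.138]
 [ 0.504 -0.512  0.146]
 [ 0.57  -0.49   0.172]
 [ 0.575 -0.487  0.174]]
```

Emit:
send_rows([
  [0,0,0],
  [0,0,15],
  [0,0,35],
  [0,0,55],
  [0,0,68],
], roll=[0,0,0,0,0])

```text
clock: 1.45
position: [0.4192, 0.2155, 0.0024]
ee_rot: [0.708, 0.706, -0.0, 0.0]
ft_force: [0.2, -0.7, 0.1]
grip_width: 1.003
```

Emit:
send_rows([
  [0,0,0],
  [0,0,0],
  [0,0,0],
  [0,0,0],
  [0,0,0],
], roll=[0,0,0,0,0])

```text
clock: 1.87
position: [0.4189, 0.2172, 0.0043]
ee_rot: [0.707, 0.707, 0.001, 0.0]
ft_force: [-0.4, -0.0, -0.5]
grip_width: 1.0
```

Run:
```python
from h import *
im,d,p=snap('wrist','w2')
print(monitor.get_obs()['position'].round(4),monitor.get_obs()['ft_force'].round(1))
```

```text
[0.4187 0.2172 0.0042] [-0.9 -0.   0.3]
```

View pics/w2.png

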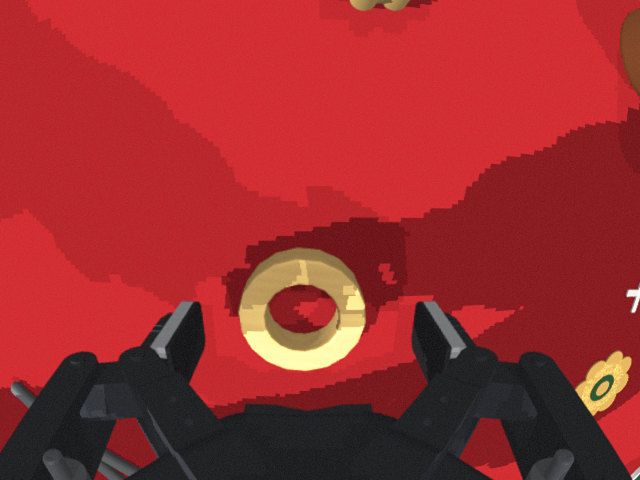

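The ring sits centred between the open fingers at pixel (302,309), with the pads at about columns 190 and 435. Closing on it.

Emit:
send_rows([
  [0,0,2],
  [0,0,2],
  [0,0,2],
  [0,0,2],
  [0,0,2],
], roll=[0,0,0,0,0], jaw=0)

```text
clock: 2.33
position: [0.418, 0.217, 0.0018]
ee_rot: [0.707, 0.707, -0.0, 0.0]
ft_force: [-3.4, -1.4, 8.2]
grip_width: 0.585
```

Emit:
send_rows([
  [0,0,0],
  [0,0,0],
  [0,0,0],
  [0,0,0],
  [0,0,0],
], roll=[0,0,0,0,0])

```text
clock: 2.75
position: [0.418, 0.217, 0.0017]
ee_rot: [0.707, 0.707, -0.0, 0.0]
ft_force: [-3.6, -2.1, 7.6]
grip_width: 0.584
```

Emit:
send_rows([
  [0,0,-10],
  [0,0,-25],
  [0,0,-40],
  [0,0,-50],
  [0,0,-50],
], roll=[0,0,0,0,0])

```text
clock: 3.17
position: [0.4193, 0.2178, 0.0536]
ee_rot: [0.707, 0.707, 0.002, 0.001]
ft_force: [0.3, 0.0, -0.1]
grip_width: 0.581
```

Emit:
send_rows([
  [0,20,0],
  [0,55,0],
  [-1,90,0],
  [-1,125,0],
  [-2,155,0],
], roll=[0,0,0,0,0])

```text
clock: 3.58
position: [0.5749, 0.2145, 0.0506]
ee_rot: [0.707, 0.707, -0.0, 0.0]
ft_force: [-0.1, 0.3, -0.4]
grip_width: 0.587
```

Emit:
send_rows([
  [0,30,0],
  [-1,49,0],
  [-1,49,0],
  [-1,49,10],
  [-1,49,20],
], roll=[0,0,0,0,0])

```text
clock: 4.0
position: [0.6213, 0.2143, 0.0301]
ee_rot: [0.707, 0.707, -0.0, -0.0]
ft_force: [-1.0, -0.9, -1.8]
grip_width: 0.581
```

Emit:
send_rows([
  [0,0,10],
  [0,0,20],
  [0,0,26],
  [0,0,29],
  [0,0,29],
], roll=[0,0,0,0,0])

```text
clock: 4.42
position: [0.6213, 0.2141, 0.0022]
ee_rot: [0.707, 0.707, -0.001, -0.0]
ft_force: [0.9, -0.1, 0.4]
grip_width: 0.582
```

Emit:
send_rows([
  [0,0,0],
  [0,0,0],
  [0,0,0],
  [0,0,0],
  [0,0,0],
], roll=[0,0,0,0,0])

```text
clock: 4.83
position: [0.6221, 0.214, 0.0023]
ee_rot: [0.707, 0.707, 0.0, 0.0]
ft_force: [-1.0, -0.4, -0.9]
grip_width: 0.583
```

Emit:
send_rows([
  [0,0,0],
  [0,0,0],
  [0,0,0],
  [0,0,0],
  [0,0,0],
], roll=[0,0,0,0,0], jaw=1)

```text
clock: 5.25
position: [0.6221, 0.214, 0.0024]
ee_rot: [0.707, 0.707, 0.0, 0.0]
ft_force: [0.0, -0.1, 0.1]
grip_width: 0.998
```

Emit:
send_rows([
  [0,0,-10],
  [0,0,-35],
  [0,0,-65],
  [0,0,-95],
  [0,0,-108],
], roll=[0,0,0,0,0])

```text
clock: 5.67
position: [0.6238, 0.2148, 0.1157]
ee_rot: [0.707, 0.707, 0.003, 0.001]
ft_force: [0.3, 0.0, 1.0]
grip_width: 1.004
```

Emit:
send_rows([
  [20,-22,0],
  [42,-48,0],
  [66,-74,0],
  [88,-100,0],
  [110,-124,0],
], roll=[0,0,0,0,0])

```text
clock: 6.08
position: [0.4964, 0.325, 0.1108]
ee_rot: [0.707, 0.707, 0.0, 0.0]
ft_force: [0.3, 0.8, -0.3]
grip_width: 1.004
```

Emit:
send_rows([
  [22,-24,0],
  [40,-46,0],
  [46,-52,0],
  [46,-52,20],
  [46,-52,50],
], roll=[0,0,0,0,0])

```text
clock: 6.5
position: [0.4473, 0.3722, 0.063]
ee_rot: [0.707, 0.708, 0.003, 0.0]
ft_force: [0.2, 0.7, -0.5]
grip_width: 0.997
```

Emit:
send_rows([
  [0,0,15],
  [0,0,30],
  [0,0,45],
  [0,0,55],
  [0,0,55],
], roll=[0,0,0,0,0])

```text
clock: 6.92
position: [0.4453, 0.3688, 0.0034]
ee_rot: [0.707, 0.707, -0.002, -0.0]
ft_force: [-0.2, -0.5, 0.4]
grip_width: 1.003
```

Run:
```python
from h import *
im,d,p=snap('wrist','w3')
snap('scene','s1')
print(monitor.get_obs()['position'].round(4),monitor.get_obs()['joint_pos'].round(2))
```

```text
[0.4463 0.37   0.0057] [-0.54  0.48 -0.27  1.79  0.16  0.9  -0.89]
```

View pics/w3.png

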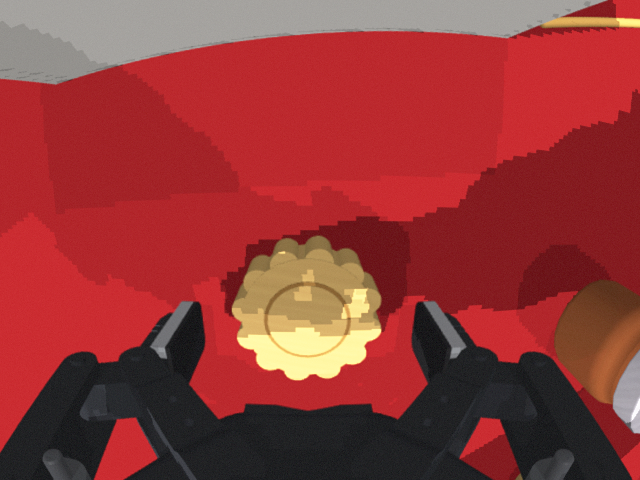

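View pics/s1.png

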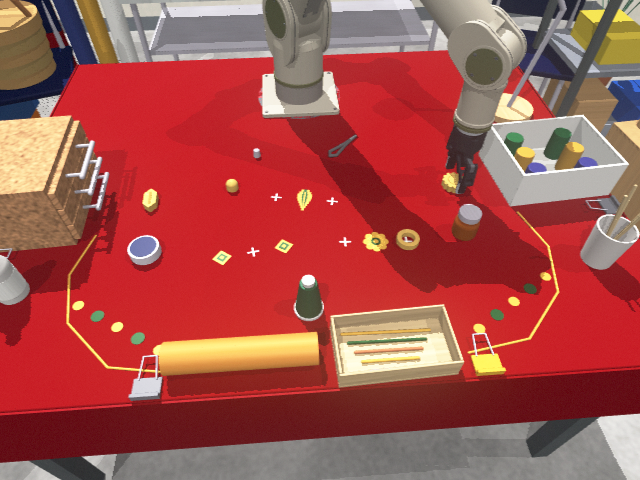

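The ring is down on its cross at scene pixel (408,239). The rosette is centred between the open fingers at wrist pixel (307,318). Closing on it and carrying it.

Emit:
send_rows([
  [0,0,2],
  [0,0,2],
  [0,0,2],
  [0,0,2],
  [0,0,2],
], roll=[0,0,0,0,0], jaw=0)

```text
clock: 7.43
position: [0.4465, 0.3704, 0.0046]
ee_rot: [0.707, 0.707, 0.001, 0.0]
ft_force: [-1.2, -1.2, 6.2]
grip_width: 0.683
```

Emit:
send_rows([
  [0,0,0],
  [0,0,0],
  [0,0,0],
  [0,0,0],
  [0,0,0],
], roll=[0,0,0,0,0])

```text
clock: 7.85
position: [0.4465, 0.3703, 0.0046]
ee_rot: [0.707, 0.707, 0.001, 0.0]
ft_force: [-1.3, -1.4, 6.4]
grip_width: 0.678
```

Emit:
send_rows([
  [0,0,-10],
  [0,0,-30],
  [0,0,-60],
  [0,0,-85],
  [0,0,-100],
], roll=[0,0,0,0,0])

```text
clock: 8.27
position: [0.4469, 0.371, 0.1074]
ee_rot: [0.707, 0.707, 0.002, 0.0]
ft_force: [0.1, -0.3, -0.3]
grip_width: 0.681
```

Emit:
send_rows([
  [-15,5,0],
  [-45,16,0],
  [-78,28,0],
  [-111,40,0],
  [-144,52,0],
], roll=[0,0,0,0,0])

```text
clock: 8.68
position: [0.4985, 0.2247, 0.1045]
ee_rot: [0.707, 0.707, 0.001, 0.0]
ft_force: [0.6, 0.0, -0.5]
grip_width: 0.681
```

Emit:
send_rows([
  [-33,12,0],
  [-66,24,0],
  [-99,36,0],
  [-132,48,0],
  [-165,60,0],
], roll=[0,0,0,0,0])

```text
clock: 9.1
position: [0.5586, 0.0595, 0.1045]
ee_rot: [0.707, 0.707, 0.001, 0.0]
ft_force: [-0.1, -0.6, -0.8]
grip_width: 0.68
```

Emit:
send_rows([
  [-33,12,0],
  [-66,24,0],
  [-99,36,0],
  [-132,48,0],
  [-165,59,0],
], roll=[0,0,0,0,0])

```text
clock: 9.52
position: [0.6176, -0.1056, 0.1045]
ee_rot: [0.707, 0.707, 0.001, 0.0]
ft_force: [0.5, 1.3, -0.9]
grip_width: 0.676
```

Emit:
send_rows([
  [-20,7,0],
  [-30,10,0],
  [-30,10,0],
  [-30,10,25],
  [-30,10,50],
], roll=[0,0,0,0,0])

```text
clock: 9.93
position: [0.6284, -0.1318, 0.0548]
ee_rot: [0.706, 0.708, 0.002, 0.001]
ft_force: [1.0, 0.5, -1.2]
grip_width: 0.683
```

Emit:
send_rows([
  [0,0,15],
  [0,0,30],
  [0,0,40],
  [0,0,46],
  [0,0,46],
], roll=[0,0,0,0,0])

```text
clock: 10.35
position: [0.6264, -0.1325, 0.0065]
ee_rot: [0.707, 0.708, -0.0, -0.001]
ft_force: [-0.0, 0.7, -1.4]
grip_width: 0.678
```

Emit:
send_rows([
  [0,0,1],
  [0,0,2],
  [0,0,2],
  [0,0,2],
  [0,0,2],
], roll=[0,0,0,0,0])

```text
clock: 10.77
position: [0.6273, -0.1341, 0.0058]
ee_rot: [0.707, 0.707, 0.0, 0.0]
ft_force: [-0.8, 0.4, -0.7]
grip_width: 0.683
```

Emit:
send_rows([
  [0,0,1],
  [0,0,1],
  [0,0,1],
  [0,0,1],
  [0,0,1],
], roll=[0,0,0,0,0])

```text
clock: 11.18
position: [0.6273, -0.1341, 0.0046]
ee_rot: [0.707, 0.707, 0.0, 0.0]
ft_force: [0.3, -0.9, 3.0]
grip_width: 0.685
```

Emit:
send_rows([
  [0,0,0],
  [0,0,0],
  [0,0,0],
  [0,0,0],
  [0,0,0],
], roll=[0,0,0,0,0], jaw=1)

```text
clock: 11.6
position: [0.6269, -0.1339, 0.0042]
ee_rot: [0.707, 0.707, -0.0, -0.0]
ft_force: [0.1, 0.3, -0.2]
grip_width: 0.998
```

Emit:
send_rows([
  [0,0,-10],
  [0,0,-30],
  [0,0,-50],
  [0,0,-60],
  [0,0,-60],
], roll=[0,0,0,0,0])

```text
clock: 12.02
position: [0.6288, -0.1343, 0.0676]
ee_rot: [0.707, 0.707, 0.001, 0.002]
ft_force: [0.8, -0.2, 0.2]
grip_width: 0.995
```

Emit:
send_rows([
  [-5,-20,0],
  [-14,-52,0],
  [-23,-85,0],
  [-32,-118,0],
  [-41,-151,0],
], roll=[0,0,0,0,0])

```text
clock: 12.43
position: [0.4738, -0.175, 0.0633]
ee_rot: [0.707, 0.707, -0.0, -0.001]
ft_force: [0.0, -0.9, 0.8]
grip_width: 1.003
```

Emit:
send_rows([
  [-9,-33,0],
  [-16,-60,0],
  [-16,-60,0],
  [-16,-60,15],
  [-16,-60,30],
], roll=[0,0,0,0,0])

```text
clock: 12.85
position: [0.4162, -0.1913, 0.0342]
ee_rot: [0.707, 0.707, 0.0, 0.001]
ft_force: [0.2, 0.7, -0.1]
grip_width: 0.996
```

Emit:
send_rows([
  [0,0,10],
  [0,0,20],
  [0,0,29],
  [0,0,29],
  [0,0,29],
], roll=[0,0,0,0,0])

```text
clock: 13.27
position: [0.4158, -0.1908, 0.0049]
ee_rot: [0.707, 0.707, -0.0, -0.0]
ft_force: [0.1, 0.4, 0.5]
grip_width: 0.998
```

Run:
```python
from h import *
im,d,p=snap('wrist','w4')
snap('scene','s2'); snap('side','d2')
print(monitor.get_obs()['position'].round(4),monitor.get_obs()['joint_pos'].round(2))
from m import blobs
blobs('s2',dict(rosette=(253,246,22,.018),ring=(408,239,18,.016)))
blobs('d2',dict(rosette=(371,276,24,.018),ring=(310,171,18,.016)))
```

```text
[ 0.4165 -0.1911  0.0058] [ 0.32  0.24  0.01  2.11 -0.    0.79  0.33]
s2 rosette 402 rect [ 629.4 -132.7   57.3   55.8    8.4] mean [ 630.  -132.5] zmed 16.4 zmax 797.7
s2 ring 202 rect [624.4 215.6  51.   49.8  10.6] mean [624.6 215.2] zmed 13.0 zmax 797.7
d2 rosette 634 rect [ 627.  -134.9   58.9   56.9   66.1] mean [ 625.9 -136.6] zmed 18.3 zmax 668.5
d2 ring 214 rect [621.9 212.6  51.6  52.2  18.7] mean [621.3 210.8] zmed 14.5 zmax 668.5
```

View pics/w4.png

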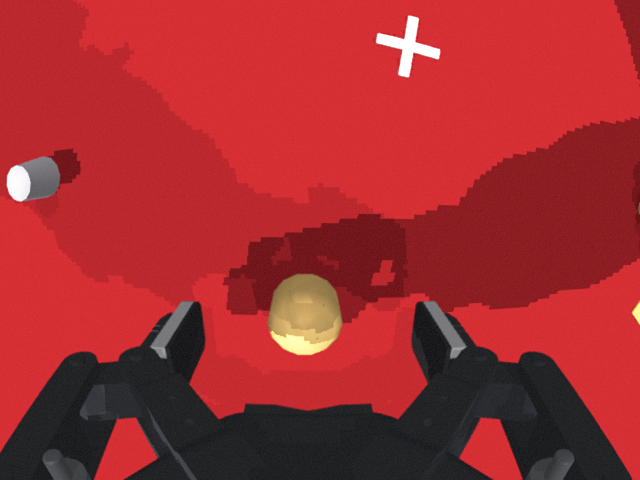

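View pics/d2.png

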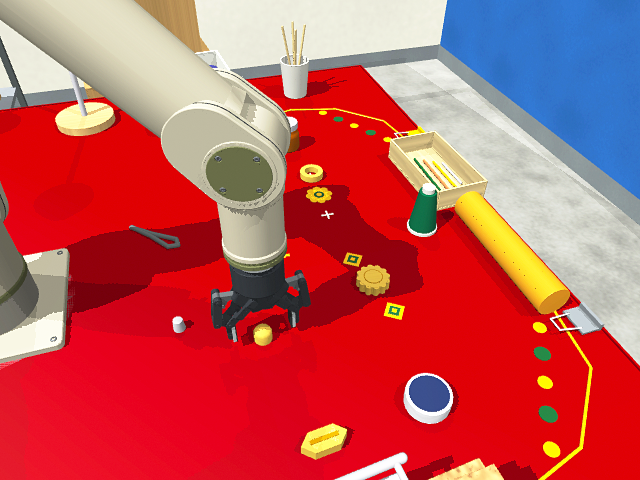

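The rosette is on its cross at side pixel (373,278). It measures about (628,-134), against a target of (627,-135). The boss is centred between the fingers at wrist pixel (305,315).

Emit:
send_rows([
  [0,0,0],
  [0,0,0],
  [0,0,0],
  [0,0,0],
  [0,0,0],
], roll=[0,0,0,0,0], jaw=0, newtons=30)

```text
clock: 13.83
position: [0.4161, -0.191, 0.0056]
ee_rot: [0.707, 0.707, 0.0, 0.0]
ft_force: [-4.1, 2.4, 9.1]
grip_width: 0.335
```

Emit:
send_rows([
  [0,0,0],
  [0,0,0],
  [0,0,0],
  [0,0,0],
  [0,0,0],
], roll=[0,0,0,0,0])

```text
clock: 14.25
position: [0.4161, -0.191, 0.0056]
ee_rot: [0.707, 0.707, 0.0, 0.0]
ft_force: [-2.3, 0.9, 6.0]
grip_width: 0.337
```

Emit:
send_rows([
  [0,0,-10],
  [0,0,-30],
  [0,0,-50],
  [0,0,-60],
  [0,0,-60],
], roll=[0,0,0,0,0])

```text
clock: 14.67
position: [0.4176, -0.1916, 0.0677]
ee_rot: [0.707, 0.707, 0.001, 0.002]
ft_force: [1.6, -0.9, -0.5]
grip_width: 0.332
```

Emit:
send_rows([
  [5,20,0],
  [14,52,0],
  [23,85,0],
  [32,118,0],
  [41,151,0],
], roll=[0,0,0,0,0])

```text
clock: 15.08
position: [0.568, -0.1493, 0.0641]
ee_rot: [0.707, 0.707, -0.0, -0.0]
ft_force: [-0.4, -0.9, -0.2]
grip_width: 0.334
```

Emit:
send_rows([
  [9,33,0],
  [16,60,0],
  [16,60,0],
  [16,60,0],
  [16,60,0],
], roll=[0,0,0,0,0])

```text
clock: 15.5
position: [0.6259, -0.1343, 0.064]
ee_rot: [0.707, 0.707, -0.001, -0.001]
ft_force: [-0.4, -0.1, -0.5]
grip_width: 0.332
```

Run:
```python
from h import *
im,d,p=snap('wrist','w5')
print(monitor.get_obs()['position'].round(4),monitor.get_obs()['grip_width'])
```

```text
[ 0.6258 -0.1346  0.0644] 0.331773705008143
```

View pics/w5.png

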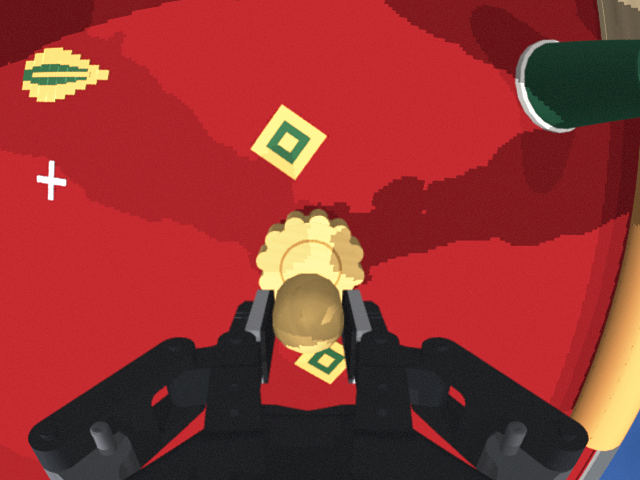

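The boss is held upright at (308,312), above the rosette at (311,258). Lowering it.

Emit:
send_rows([
  [0,1,10],
  [0,1,22],
  [0,1,34],
  [0,1,38],
  [0,1,38],
], roll=[0,0,0,0,0])

```text
clock: 15.97
position: [0.6265, -0.1339, 0.0251]
ee_rot: [0.707, 0.707, -0.001, -0.001]
ft_force: [-0.5, -1.0, 0.3]
grip_width: 0.331
```

Emit:
send_rows([
  [0,0,1],
  [0,0,1],
  [0,0,2],
  [0,0,2],
  [0,0,2],
], roll=[0,0,0,0,0])

```text
clock: 16.38
position: [0.6282, -0.134, 0.0257]
ee_rot: [0.707, 0.707, 0.0, 0.0]
ft_force: [0.2, 0.6, -1.2]
grip_width: 0.331
```

Run:
```python
from h import *
im,d,p=snap('wrist','w6')
print(monitor.get_obs()['position'].round(4),monitor.get_obs()['ft_force'])
```

```text
[ 0.6282 -0.134   0.0256] [-0.37588311 -0.46873645 -0.32719611]
```

View pics/w6.png

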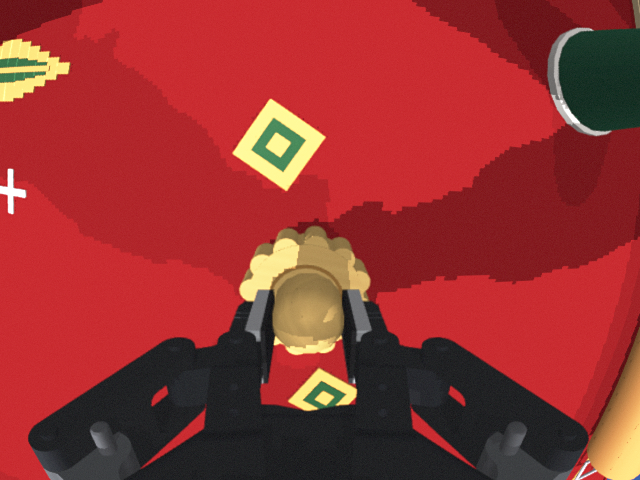

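Emit:
send_rows([
  [0,0,1],
  [0,0,2],
  [0,0,2],
  [0,0,2],
  [0,0,2],
], roll=[0,0,0,0,0])

```text
clock: 16.85
position: [0.6282, -0.134, 0.0237]
ee_rot: [0.707, 0.707, 0.0, 0.0]
ft_force: [-1.8, 0.2, 4.6]
grip_width: 0.333
```

Emit:
send_rows([
  [0,0,0],
  [0,0,0],
  [0,0,0],
  [0,0,0],
  [0,0,0],
], roll=[0,0,0,0,0], jaw=1)

```text
clock: 17.27
position: [0.628, -0.134, 0.0232]
ee_rot: [0.707, 0.707, -0.0, -0.0]
ft_force: [-0.1, -0.2, -1.0]
grip_width: 0.99
```

Emit:
send_rows([
  [0,0,-10],
  [0,0,-30],
  [0,0,-50],
  [0,0,-70],
  [0,0,-80],
], roll=[0,0,0,0,0])

```text
clock: 17.68
position: [0.6292, -0.1342, 0.1068]
ee_rot: [0.707, 0.707, 0.001, 0.002]
ft_force: [0.9, 0.2, 1.0]
grip_width: 1.0
```

Emit:
send_rows([
  [0,0,0],
  [0,0,0],
  [0,0,0],
  [0,0,0],
  [0,0,0],
], roll=[-0.1,-0.2,-0.3,-0.4,-0.5])

```text
clock: 18.1
position: [0.6279, -0.134, 0.1034]
ee_rot: [0.508, 0.861, -0.0, -0.0]
ft_force: [0.3, -0.5, 0.1]
grip_width: 1.003
```

Run:
```python
from h import *
print(monitor.get_obs()['position'].round(4),monitor.get_obs()['joint_pos'].round(2))
snap('scene','s3'); snap('side','d3'); snap('wrist','w7')
from m import blobs
blobs('s3',dict(rosette=(253,246,22,.018),boss=(253,235,14,.040)))
blobs('d3',dict(rosette=(371,276,24,.018),boss=(371,263,14,.040)))
```

```text
[ 0.6279 -0.134   0.1034] [ 0.23  0.46 -0.12  1.56  0.06  1.12  0.6 ]
s3 rosette 245 rect [ 629.3 -132.4   57.    56.1    8.8] mean [ 635.1 -130.9] zmed 17.0 zmax 797.7
s3 boss 92 rect [ 631.1 -132.6   24.    26.2   38.1] mean [ 632.6 -132.7] zmed 35.0 zmax 797.7
d3 rosette 402 rect [ 625.1 -138.4   52.5   57.9   62.8] mean [ 622.7 -141.9] zmed 18.7 zmax 668.5
d3 boss 139 rect [ 627.  -137.1   25.8   28.2   76.5] mean [ 625.5 -138.9] zmed 38.1 zmax 668.5
```

View pics/d3.png

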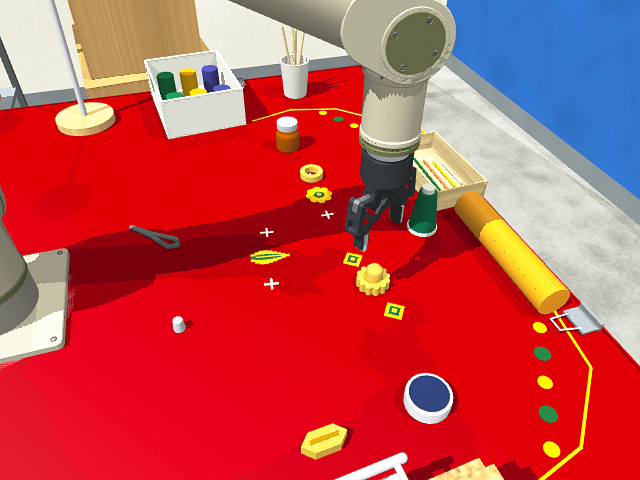

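The boss stands on the rosette at side pixel (374,272). Turning and going to the lozenge.

Emit:
send_rows([
  [0,0,0],
  [0,0,0],
  [0,0,0],
  [0,0,0],
  [0,0,0],
], roll=[-0.11,-0.22,-0.33,-0.44,-0.54])

```text
clock: 18.67
position: [0.628, -0.1339, 0.1033]
ee_rot: [0.262, 0.965, 0.0, 0.0]
ft_force: [0.8, -0.3, 0.2]
grip_width: 1.0
```

Emit:
send_rows([
  [0,0,0],
  [0,0,0],
  [0,0,0],
  [0,0,0],
  [0,0,0],
], roll=[-0.11,-0.22,-0.33,-0.44,-0.53])

```text
clock: 19.08
position: [0.628, -0.134, 0.1033]
ee_rot: [-0.0, 1.0, 0.0, -0.0]
ft_force: [0.1, 0.9, 0.3]
grip_width: 0.996
```

Emit:
send_rows([
  [15,-22,0],
  [33,-48,0],
  [53,-76,0],
  [73,-104,0],
  [93,-132,0],
], roll=[0,0,0,0,0])

```text
clock: 19.5
position: [0.5338, -0.267, 0.1034]
ee_rot: [0.002, 1.0, -0.0, 0.0]
ft_force: [0.8, -0.5, 0.0]
grip_width: 1.001
```

Emit:
send_rows([
  [20,-28,0],
  [40,-56,5],
  [60,-84,15],
  [76,-109,30],
  [83,-121,45],
], roll=[0,0,0,0,0])

```text
clock: 19.92
position: [0.4486, -0.3914, 0.0583]
ee_rot: [0.005, 1.0, -0.001, -0.0]
ft_force: [-0.6, -1.3, -0.8]
grip_width: 0.998
```

Emit:
send_rows([
  [0,0,0],
  [0,0,10],
  [0,0,20],
  [0,0,25],
  [0,0,25],
], roll=[0,0,0,0,0])

```text
clock: 20.33
position: [0.4522, -0.3851, 0.032]
ee_rot: [-0.0, 1.0, 0.001, -0.001]
ft_force: [-0.2, 0.8, -0.3]
grip_width: 1.002
```

Run:
```python
from h import *
o=monitor.get_obs();print(o['position'].round(4),o['ee_rot'].round(3),o['joint_pos'].round(2))
snap('wrist','w8')
```

```text
[ 0.4522 -0.3851  0.032 ] [-0.     1.     0.001 -0.001] [ 0.78  0.46 -0.19  1.74  0.1   0.96  2.12]
```

View pics/w8.png

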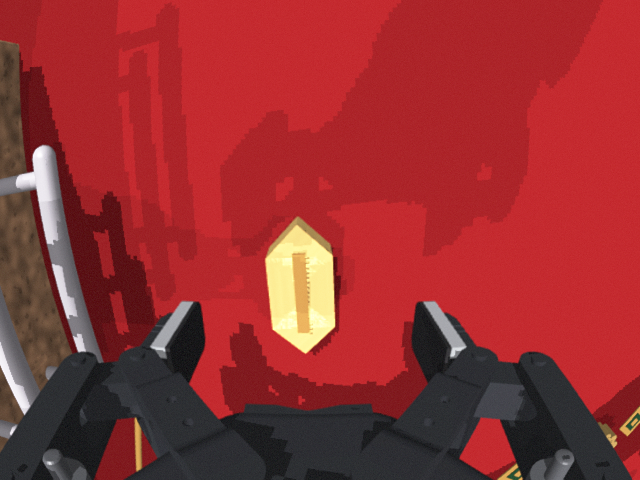

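The lozenge is at pixel (301,285), its long axis along the pads within about 2°. The chest handles pass close to the left, so I'll narrow the jaw before going down.

Emit:
send_rows([
  [0,0,0],
  [0,0,0],
  [0,0,0],
  [0,0,0],
  [0,0,0],
], roll=[0,0,0,0,0], jaw=0.7, newtons=40)

```text
clock: 20.8
position: [0.4519, -0.3869, 0.0336]
ee_rot: [0.0, 1.0, -0.0, 0.0]
ft_force: [0.0, -0.1, -0.4]
grip_width: 0.7
```

Emit:
send_rows([
  [0,0,10],
  [0,0,20],
  [0,0,27],
  [0,0,27],
  [0,0,27],
], roll=[0,0,0,0,0])

```text
clock: 21.22
position: [0.4513, -0.3864, 0.0053]
ee_rot: [0.0, 1.0, 0.001, -0.001]
ft_force: [0.2, 0.1, 0.3]
grip_width: 0.701
```

Emit:
send_rows([
  [0,0,0],
  [0,0,0],
  [0,0,0],
  [0,0,0],
  [0,0,0],
], roll=[0,0,0,0,0], jaw=0)

```text
clock: 21.63
position: [0.4522, -0.3872, 0.007]
ee_rot: [0.0, 1.0, -0.0, 0.0]
ft_force: [1.1, 0.1, 4.2]
grip_width: 0.338
```

Emit:
send_rows([
  [0,0,0],
  [0,0,0],
  [0,0,0],
  [0,0,0],
  [0,0,0],
], roll=[0,0,0,0,0])

```text
clock: 22.05
position: [0.4523, -0.3872, 0.007]
ee_rot: [0.0, 1.0, -0.0, 0.001]
ft_force: [-0.3, 0.2, 5.1]
grip_width: 0.341
```

Emit:
send_rows([
  [0,0,-10],
  [0,0,-25],
  [0,0,-40],
  [0,0,-50],
  [0,0,-50],
], roll=[0,0,0,0,0])

```text
clock: 22.47
position: [0.4529, -0.3877, 0.0589]
ee_rot: [0.0, 1.0, -0.001, 0.001]
ft_force: [0.1, -0.6, -0.5]
grip_width: 0.336
```

Run:
```python
from h import *
o=monitor.get_obs();print(o['position'].round(4),o['ee_rot'].round(3),o['joint_pos'].round(2))
snap('wrist','w9')
```

```text
[ 0.4529 -0.3877  0.0589] [ 0.     1.    -0.001  0.001] [ 0.79  0.43 -0.19  1.72  0.1   1.    2.13]
```

View pics/w9.png

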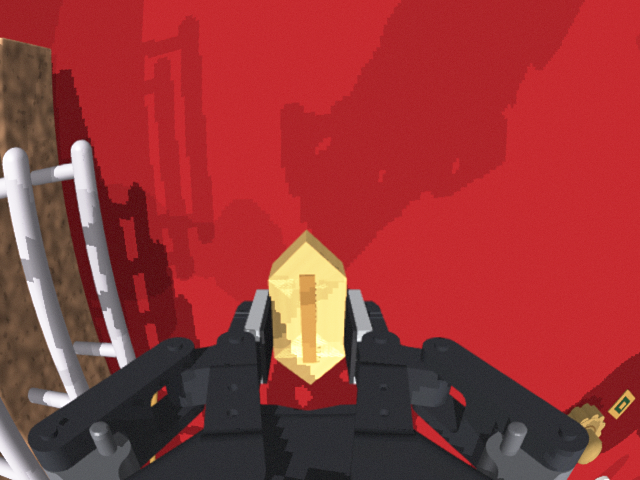

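The lozenge is held level, centred between the pads at (308,307). Carrying it to the cross.

Emit:
send_rows([
  [0,20,0],
  [-1,52,0],
  [-1,85,0],
  [-2,118,0],
  [-2,151,0],
], roll=[0,0,0,0,0])

```text
clock: 22.93
position: [0.4532, -0.2341, 0.0553]
ee_rot: [0.001, 1.0, 0.0, -0.001]
ft_force: [0.3, 0.4, -0.7]
grip_width: 0.336
```

Emit:
send_rows([
  [0,33,0],
  [-1,66,0],
  [-1,99,0],
  [-2,132,0],
  [-2,156,0],
], roll=[0,0,0,0,0])

```text
clock: 23.35
position: [0.4553, -0.0769, 0.0556]
ee_rot: [-0.001, 1.0, 0.0, -0.0]
ft_force: [0.7, -0.2, -0.6]
grip_width: 0.341
```

Emit:
send_rows([
  [0,0,0],
  [0,0,15],
  [0,0,30],
  [0,0,42],
  [0,0,48],
], roll=[0,0,0,0,0])

```text
clock: 23.77
position: [0.4547, -0.0799, 0.0064]
ee_rot: [0.0, 1.0, 0.0, -0.001]
ft_force: [-3.0, -0.4, 24.5]
grip_width: 0.344
```

Emit:
send_rows([
  [0,0,0],
  [0,0,1],
  [0,0,1],
  [0,0,2],
  [0,0,2],
], roll=[0,0,0,0,0])

```text
clock: 24.18
position: [0.4561, -0.08, 0.0064]
ee_rot: [0.0, 1.0, -0.0, 0.0]
ft_force: [-0.3, 0.5, -1.5]
grip_width: 0.336
```

Emit:
send_rows([
  [0,0,0],
  [0,0,0],
  [0,0,0],
  [0,0,0],
  [0,0,0],
], roll=[0,0,0,0,0])

```text
clock: 24.6
position: [0.4561, -0.0798, 0.0064]
ee_rot: [0.0, 1.0, -0.0, 0.0]
ft_force: [0.6, -0.1, -1.0]
grip_width: 0.338
```

Emit:
send_rows([
  [0,0,0],
  [0,0,0],
  [0,0,0],
  [0,0,0],
  [0,0,0],
], roll=[0,0,0,0,0], jaw=0.8)

```text
clock: 25.02
position: [0.4561, -0.0798, 0.0063]
ee_rot: [0.0, 1.0, 0.0, 0.0]
ft_force: [-0.1, 0.7, -0.0]
grip_width: 0.798
```

Emit:
send_rows([
  [0,0,-10],
  [0,0,-35],
  [0,0,-70],
  [0,0,-105],
  [0,0,-140],
], roll=[0,0,0,0,0])

```text
clock: 25.43
position: [0.4557, -0.0795, 0.1486]
ee_rot: [0.0, 1.0, 0.0, 0.0]
ft_force: [2.0, 0.4, 0.4]
grip_width: 0.801
```

Emit:
send_rows([
  [0,30,-30],
  [0,60,-60],
  [0,90,-80],
  [0,120,-100],
  [0,120,-100],
], roll=[0,0,0,0,0])

```text
clock: 25.85
position: [0.4572, 0.0468, 0.2514]
ee_rot: [-0.004, 1.0, 0.001, 0.004]
ft_force: [-0.1, 0.9, -0.4]
grip_width: 0.801
```

Emit:
send_rows([
  [0,0,0],
  [0,0,0],
  [0,0,0],
  [0,0,0],
  [0,0,0],
], roll=[0,0,0,0,0])

```text
clock: 26.27
position: [0.4559, 0.0393, 0.2457]
ee_rot: [0.001, 1.0, 0.0, -0.001]
ft_force: [-0.9, -0.1, -0.1]
grip_width: 0.802
```

Run:
```python
from h import *
from m import blobs
snap('scene','s9'); snap('side','d9')
blobs('s9',dict(rosette=(253,246,22,.018),boss=(253,235,14,.040),lozenge=(276,193,20,.018),ring=(408,239,18,.016)))
blobs('d9',dict(rosette=(371,276,24,.018),boss=(371,267,14,.040),lozenge=(271,278,28,.018),ring=(310,171,18,.016)))
for a,b,its in(('s','scene0','s9'),('d','side0','d9')):
    A=ld(b)[0].astype(int);B=ld(its)[0].astype(int)
    bx=dict(tin=(144,250),jar=(467,222),cone=(308,298)) if a=='s' else dict(tin=(429,400),jar=(288,135),cone=(425,212))
    for k,(u,v) in bx.items(): print(its,k,'diff',(abs(A-B).max(2)[v-25:v+25,u-25:u+25]>60).mean().round(3))
i=ld('s9')[0][130:330,120:480]; j=ld('d9')[0][120:340,200:460]
cv2.imwrite('pics/f1.png',cv2.resize(i,None,fx=2.2,fy=2.2,interpolation=2)); cv2.imwrite('pics/f2.png',cv2.resize(j,None,fx=2.5,fy=2.5,interpolation=2))
```

```text
s9 rosette 250 rect [ 631.  -132.2   57.4   57.3   18.5] mean [ 635.9 -131.3] zmed 17.0 zmax 797.7
s9 boss 90 rect [ 631.8 -132.6   24.6   25.7   46.8] mean [ 632.7 -132.7] zmed 35.9 zmax 797.7
s9 lozenge 170 rect [457.6 -78.7  62.6  29.4   4.8] mean [458.  -78.5] zmed 16.3 zmax 797.7
s9 ring 206 rect [624.4 215.9  48.6  51.9  45.3] mean [624.3 215.6] zmed 13.0 zmax 797.7
d9 rosette 406 rect [ 625.3 -137.6   51.1   57.8   65.6] mean [ 622.6 -142. ] zmed 18.8 zmax 668.5
d9 boss 136 rect [ 626.8 -136.5   25.4   27.8   66.3] mean [ 625.6 -139.3] zmed 34.0 zmax 668.5
d9 lozenge 426 rect [456.  -81.9  35.2  63.7  85.8] mean [455.  -82.4] zmed 12.0 zmax 668.5
d9 ring 205 rect [622.4 213.5  52.1  50.3  55.3] mean [621.3 211.7] zmed 14.2 zmax 19.9
s9 tin diff 0.0
s9 jar diff 0.0
s9 cone diff 0.0
d9 tin diff 0.0
d9 jar diff 0.0
d9 cone diff 0.128
```

View pics/f1.png

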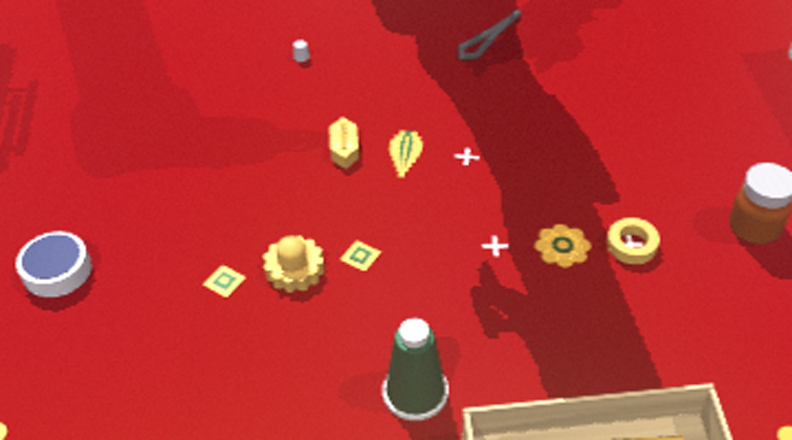

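View pics/f2.png

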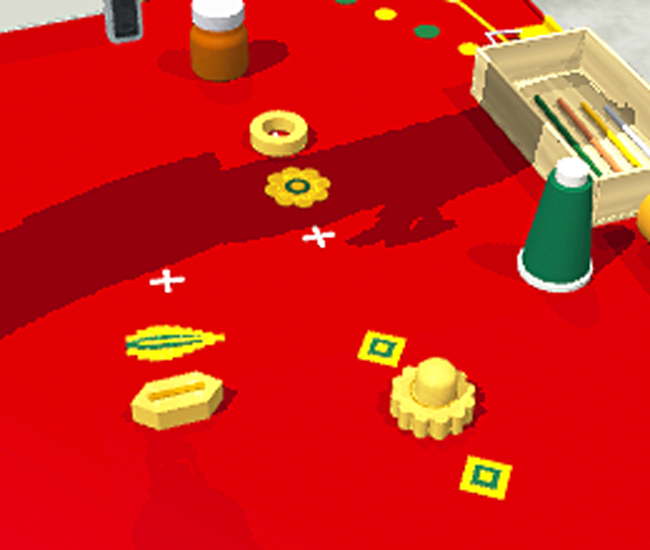

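All four pieces stand in place. The ring is at (633,241) in the scene crop with its cross visible through the hole, the lozenge at (344,142), and the boss upright on the rosette at (292,255). The bystanders haven't moved; the difference at the cone in the side view comes from shading, since the scene view shows none. Handing in.

```bash
python3 -c "
from h import *
print(manip.hand_in())"
```

```text
the job is handed in; nothing more can be done
None
```

All four gilt pieces are laid out as asked, and I handed the job in at about 26 s of the 112 s. The hand-in reports no verdict.

My last scene and side pictures, averaged, against the crosses measured at the start:

| Piece | Measured (x, y), mm | Target (x, y), mm | Allowed, mm |
|---|---|---|---|
| Ring | (623, 215) | (622, 214.5) | 12 per axis |
| Lozenge | (457, -80) | (456, -80) | 12 per axis |
| Rosette | (628, -135) | (627, -135) | 12 per axis |
| Boss on rosette | (629, -134.5) | (628, -135) | 8 |

- **How the pieces lie:** all three flat pieces looked flat, the boss looked upright, and the gripper was open and clear of everything.
- **Camera disagreement:** the two cameras differed by up to 6 mm in x and 5 mm in y on the boss and rosette. They agreed to within about 3 mm on the ring and lozenge. The worst of these is still inside the limits.
- **Contact:** the lozenge touched down with a brief reading of about 24 N at the wrist, and then lay flat.
- **Bystanders:** the tin and jar matched their starting pictures in both views. The cone matched in the scene view; about 13% of pixels around it changed in the side view. I put that down to the gripper's shadow or the changed view, because the arm never came near it.
- **Pictures:** I viewed 14, which is the full budget.

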